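# Cover the sauce pots at the hot counter

### The arm

A 6-joint arm with a two-finger parallel gripper is mounted at the origin on the work surface. World frame = base frame: x ahead of the robot, y to its left, z up, the work surface at z = 0. Lengths are in mm, angles in rad, forces in N, time in s.
With the tool pointing down it reaches from about 400 to 825 mm from the base axis. Payload 7 kg.
Tool frame: the origin (TCP) lies at the very end of the fingers, on their centre line; the grasp point (between the pads) lies 19 mm behind it; z points along the fingers, y is the line along which they close (so a half turn about z gives the same grasp; the last joint's range is limited). The gripper opens to 85 mm and grips with 20 to 120 N. Pads are 22 mm wide; open, the fingers measure 114 mm over their backs; the gripper's body (76 mm by 85 mm) begins 54 mm behind the grasp point. The pads swing forward as they close: fully open they stand 13 mm farther back than shut.
Start: joints at [1.569, 0.359, 0.012, 0, -1.224, -0.288], TCP at [192.898, 646.827, 231.302] pointing down, gripper open.
Joint ranges: [-3.07, 3.07], [-1.43, 2.12], [-1.02, 1.25], [-3.03, 1.67], [-3.05, -0], [-3.03, 3.03]. Speed limits (rad/s): [2.39, 2.39, 3.01, 3.14, 3.14, 3.14].

### API

Orientations are given as a 3x3 rotation matrix whose columns are the frame's x, y, z axes.
In Python, from rig import r gives the robot as it stands.
- The arm moves only by the shell command python3 -m creep 'ROWS' [OPENING] [FORCE]. ROWS is a JSON list of rows, 1 to 12 of them, each an object with the fields x, y, z (the shift in fractions of the full range, 1 being 0.75 m), ax, ay, az (a rotation vector in parts of the range, where 1.0 means 2 rad); a field left out counts as zero; each row shifts and turns the commanded pose from where the row before left it, along the tool's axes as they then stand; what a row does not reach is not made up. A row lasts 1/12 s, in which the tool goes at most 41.7 mm and 0.125 rad, less where a joint would pass 70% of its speed; a pose out of reach is approached as far as the arm can. OPENING is the finger opening in mm, set as the command begins (- or left out keeps the last). The fingers move at their own pace and stop on an object; FORCE is the grip in N (left out, the last holds). Time passes only in rows, so rows that do not move let the fingers close. It prints the time, the measured TCP pose, the force, the opening and the grip force at its end. No shift or turn number may pass 1 either way. Input that does not fit is refused with a message, and nothing moves.
- r.sense(): the state, without advancing time (a new reading comes with each control period).
- r.camera(name): name is "scene" or "top"; returns a dict with "image" (480x640x3 uint8, red, green, blue), "z_map" (480x640 float32, mm along the optical axis (not along the pixel's ray), 0 where there is no reading), "intrinsics" (3x3 intrinsics, pixels), "cam_to_world" (4x4, takes a point from camera to world coordinates). Camera axes: x right, y down, z forward; pixel columns grow to the right and rows downward; lengths in mm; the calibration is good to about 2 mm. A picture is of the moment at which its call begins.
- r.sign_off(): hands the job in; it is judged then, once.
Trained networks look in the newest picture that a camera, given by its name, has taken for a name from the list of things; names that differ only in an ending like _2 or _b are one class to them, and where a whole thing is asked for, a point or a joint stands for the part that bears it (a point fixed in the world has none). Each returns a list of dicts, best first, with "conf" (0 to 1); they miss things now and then, are a little off and sometimes report something else, mostly with a low value. They report only what shows in the picture. A call takes as long as a camera call. They do not tell look-alikes from the thing itself.
- r.outline_of(camera, name): "mask" (480x640 bool, what is visible of it).
- r.mark_of(camera, name): "point" ([x, y, z] in mm, in the coordinates of the camera as it stood for that picture, good to about 4 mm: a listed point, or the origin of a listed thing).
The state is a dict: "time": time; "q": joint angles; "dq": joint speeds; "joint_efforts": joint torques, N m; "tool_pos": TCP position; "tool_rot": TCP orientation; "contact_force": force on the tool from outside, world axes, zero at the start; "wrist_torque": the same for the moment, N m; "width": finger opening in mm; "grip_force": force on a finger pad.
Only numpy, scipy, OpenCV 4.12 (cv2) and the standard library are available. Lean on these libraries where they do the work, as an engineer would, in place of code of your own. Each camera call takes 0.05 s, during which the arm holds its last target. There are 200 camera calls.

### The job

Cover the four steel sauce pots on the counter: pick out the four lids and put each on the pot of its own shape and size, so that it drops in and lies flat and closed. Leave the pots standing where they are, and do not push the shaker or the white bowl about.

Things in the scene. Friction and masses are not known exactly. Their poses are not given: they have to be found in the camera images.
- small_lid: small round steel lid, flat on the counter; plate 76 mm diameter, 10 to 14 mm above its origin; below it a tapered dish that drops into the pot (play to the pot wall 9 mm at its bottom, 4 at the plate). Black round knob, 22 mm thick, at the centre, 14 to 46 mm above the origin. Origin: centre of the dish's underside, z up. 0.12 kg. Seated: 55 mm above the pot's origin.
- small_pot: the small round open pot of plain steel, empty, upright and loose on the counter; 70 mm outside diameter, 65 mm tall, wall 3 mm, the same straight section all the way up. Origin: centre of its underside, z up. Mass about 0.6 kg.
- large_lid: large round steel lid, flat on the counter; plate 110 mm diameter, 10 to 14 mm above its origin; below it a tapered dish that drops into the pot (play to the pot wall 9 mm at its bottom, 4 at the plate). Black round knob, 22 mm thick, at the centre, 14 to 46 mm above the origin. Origin: centre of the dish's underside, z up. 0.12 kg. Seated: 55 mm above the pot's origin.
- large_pot: the large round open pot of plain steel, empty, upright and loose on the counter; 104 mm outside diameter, 65 mm tall, wall 3 mm, the same straight section all the way up. Origin: centre of its underside, z up. Mass about 0.6 kg.
- square_lid: square steel lid, flat on the counter; plate 90 x 90 mm, 10 to 14 mm above its origin; below it a tapered dish that drops into the pot (play to the pot wall 9 mm at its bottom, 4 at the plate). Black bar handle, 46 mm along x, 14 along y, at the centre, 14 to 46 mm above the origin. Origin: centre of the dish's underside, z up. 0.12 kg. Seated: 55 mm above the pot's origin.
- square_pot: the square open pot of plain steel, empty, upright and loose on the counter; 84 x 84 mm outside, 65 mm tall, wall 3 mm, the same straight section all the way up. Origin: centre of its underside, z up. Mass about 0.6 kg.
- oblong_lid: oblong steel lid, flat on the counter; plate 118 (x) by 82 mm (y), 10 to 14 mm above its origin; below it a tapered dish that drops into the pot (play to the pot wall 9 mm at its bottom, 4 at the plate). Black bar handle, 46 mm along x, 14 along y, at the centre, 14 to 46 mm above the origin. Origin: centre of the dish's underside, z up. 0.12 kg. Seated: 55 mm above the pot's origin.
- oblong_pot: the oblong open pot of plain steel, empty, upright and loose on the counter; 112 mm (along its x) by 76 mm (y) outside, 65 mm tall, wall 3 mm, the same straight section all the way up. Origin: centre of its underside, z up. Mass about 0.6 kg.
- shaker: a bystander: white shaker with a steel cap, 42 mm in diameter, 88 mm tall, standing loose among the pots. Origin: centre of its underside.
- ramekin: a bystander: empty white ceramic bowl, 80 mm across the rim, 45 mm tall, standing loose among the pots. Origin: centre of its underside.
Things that resemble listed ones, but are neither listed nor needed, are in the scene too. Leave any red look-alike of the small_lid alone.

How it is judged (in metres and radians):
At the end, for the whole second after the job is handed in: Each lid lies on the pot of its own shape and size: centres within 10 mm horizontally, lid origin 51 to 59 mm above the pot origin (dish inside the rim, plate on it), lid and pot level within 0.08 rad, all at rest (below 0.02 m/s) (horizontal distance between small_lid and small_pot below 0.01 m and z of small_lid in the frame of small_pot between 0.051 and 0.059 m and angle between each of small_lid, small_pot, large_lid, large_pot, square_lid, square_pot, oblong_lid, oblong_pot's own z axis and vertical below 0.08 rad and linear speed of each of small_lid, small_pot, large_lid, large_pot, square_lid, square_pot, oblong_lid, oblong_pot below 0.02 m/s and horizontal distance between large_lid and large_pot below 0.01 m and z of large_lid in the frame of large_pot between 0.051 and 0.059 m and horizontal distance between square_lid and square_pot below 0.01 m and z of square_lid in the frame of square_pot between 0.051 and 0.059 m and horizontal distance between oblong_lid and oblong_pot below 0.01 m and z of oblong_lid in the frame of oblong_pot between 0.051 and 0.059 m); the robot touches nothing.
It fails at once if a pot is shoved more than 50 mm from its place (distance of any of small_pot, large_pot, square_pot, oblong_pot from where it was at the start of the episode above 0.05 m).
It fails at once if the shaker is shoved more than 30 mm or knocked over (distance of shaker from where it was at the start of the episode above 0.03 m or angle between shaker's own z axis and vertical above 0.5 rad).
It fails at once if the ramekin is shoved more than 30 mm or knocked over (distance of ramekin from where it was at the start of the episode above 0.03 m or angle between ramekin's own z axis and vertical above 0.5 rad).
It also fails if it takes over 115 s, if anything falls off the work surface, if the arm or the gripper's body presses on something with over 40 N, if the wrist force passes 120 N, or if a joint passes its speed limit or range.

## Working session

There is one attempt and no reset: what is moved stays moved. The work goes in short steps, Python scripts to look and compute and a shell command to move; the robot and the scene stay as the last step left them, time stands still between calls to the robot, and variables do not carry over. Pictures are saved under pics/ and viewed, at most 14 in all, crops included, and the job is handed in when it is done.

```bash
ls; mkdir -p pics
python3 - <<'E'
from rig import r
import cv2,numpy as np
for c in ("scene","top"):
    d=r.camera(c); cv2.imwrite(f"pics/{c}0.png",d["image"][:,:,::-1]); np.savez(f"{c}0.npz",**d)
    T=d["cam_to_world"]; print(c,np.round(T,3).tolist())
    for n in ["small_lid","small_pot","large_lid","large_pot","square_lid","square_pot","oblong_lid","oblong_pot","shaker","ramekin"]:
        for m in r.mark_of(c,n)[:3]:
            p=T@np.append(m["point"],1); print(n,round(m["conf"],2),np.round(p[:3]))
s=r.sense();print(s["time"],s["tool_pos"],np.round(s["tool_rot"],3).tolist(),s["width"])
E
```

```text
pics
scene [[-0.38, 0.682, -0.624, 1298.675], [0.925, 0.28, -0.257, 343.18], [-0.001, -0.675, -0.737, 1001.827], [0.0, 0.0, 0.0, 1.0]]
small_lid 0.8 [341. 480.  -0.]
small_lid 0.77 [686. 355.  -0.]
small_lid 0.56 [632. 218.   3.]
small_pot 0.79 [ 535. -423.    0.]
small_pot 0.41 [444. 170.   0.]
large_lid 0.62 [ 446. -176.    4.]
square_pot 0.63 [ 347. -331.    1.]
square_pot 0.51 [632. 215.  -0.]
oblong_lid 0.89 [441. 171.   1.]
oblong_pot 0.75 [ 532. -424.    0.]
oblong_pot 0.72 [464. -13.   4.]
oblong_pot 0.48 [ 637. -212.   -0.]
shaker 0.91 [ 635. -216.    3.]
shaker 0.49 [441. 169.   1.]
ramekin 0.82 [526. 410.   4.]
top [[0.022, -0.987, 0.157, 307.576], [-0.999, -0.018, 0.027, 20.326], [-0.024, -0.157, -0.987, 1247.306], [0.0, 0.0, 0.0, 1.0]]
small_lid 0.94 [637. 215.  -3.]
small_lid 0.82 [339. 486.   4.]
small_lid 0.64 [689. 354.   1.]
small_pot 0.66 [ 536. -417.   -2.]
large_lid 0.6 [ 449. -171.    1.]
large_pot 0.77 [350. 317.  -1.]
large_pot 0.71 [636. 214.  -3.]
square_lid 0.81 [659.  -1.  -1.]
square_pot 0.68 [ 345. -323.    2.]
oblong_lid 0.98 [442. 174.   2.]
oblong_pot 0.4 [663.  -0.  -1.]
shaker 0.59 [ 641. -210.    4.]
ramekin 0.62 [532. 414.   3.]
1.1 [192.89738528 646.81941624 231.27823569] [[0.958, -0.286, -0.0], [-0.286, -0.958, -0.0], [-0.0, 0.0, -1.0]] 85.59853228310344
```

View pics/top0.png

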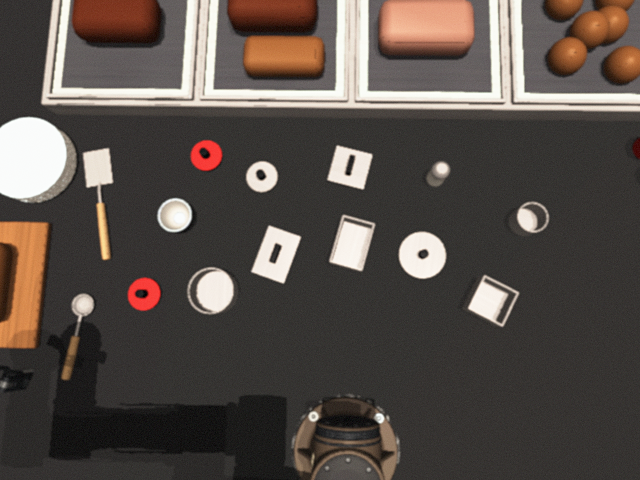

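View pics/scene0.png

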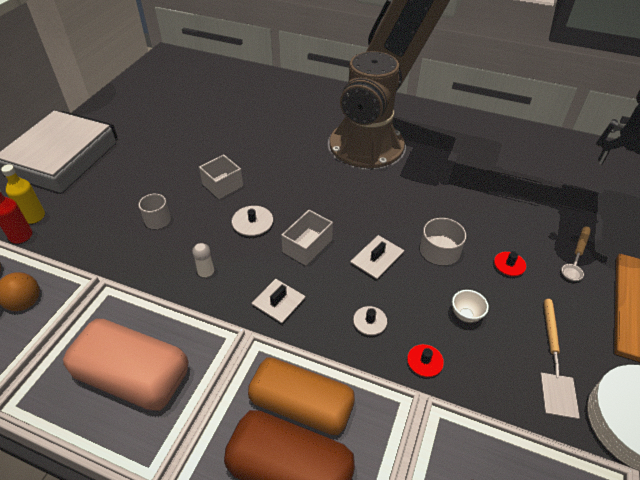

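The top view shows the lids at: small (262,177), square (350,167), oblong (277,253) and large (422,255). The pots are at: small (529,219), square (493,300), oblong (352,242) and large (212,290). The red look-alikes are at (206,155) and (144,294). Next I'll take precise poses from depth.

```bash
cat > m.py <<'E'
import numpy as np,cv2
def cloud(d):
    K=d["intrinsics"];z=d["z_map"];v,u=np.mgrid[:480,:640]
    P=np.stack([(u-K[0,2])/K[0,0]*z,(v-K[1,2])/K[1,1]*z,z,np.ones_like(z)],-1)@d["cam_to_world"].T
    return P[...,:3][z>0]
G={"small_lid":(637,215,50),"square_lid":(660,0,75),"oblong_lid":(442,173,85),"large_lid":(448,-173,68),
"small_pot":(536,-420,48),"square_pot":(346,-327,72),"oblong_pot":(464,-13,85),"large_pot":(350,317,66),"shaker":(638,-213,40),"ramekin":(530,412,55)}
def fit(P,x,y,R,lo,hi):
    Q=P[(np.hypot(P[:,0]-x,P[:,1]-y)<R)&(P[:,2]>lo)&(P[:,2]<hi)]
    if len(Q)<8: return None
    (cx,cy),(w,h),a=cv2.minAreaRect(Q[:,:2].astype(np.float32))
    if h>w: w,h,a=h,w,a+90
    return dict(c=np.round([cx,cy],1),s=np.round([w,h],1),yaw=round((a+90)%180-90,1),z=round(float(np.median(Q[:,2])),1),n=len(Q))
E
python3 - <<'E'
from m import *
for c in("top","scene"):
    P=cloud(np.load(c+"0.npz"));print(c)
    for k,(x,y,R) in G.items():
        if "lid" in k: print(k,fit(P,x,y,R,7,20),"KNOB",fit(P,x,y,35,40,56))
        else: print(k,fit(P,x,y,R,*((56,72) if "pot" in k else (38,100))))
E
```

```text
top
small_lid {'c': array([634.9, 215.3]), 's': array([75. , 74.6]), 'yaw': 34.8, 'z': 13.7, 'n': 633} KNOB {'c': array([634.2, 214.6]), 's': array([20.5, 20. ]), 'yaw': -82.5, 'z': 45.3, 'n': 64}
square_lid {'c': array([666.6,  -1.3]), 's': array([107.2,  98.3]), 'yaw': -7.6, 'z': 13.7, 'n': 1169} KNOB {'c': array([ 6.615e+02, -1.000e-01]), 's': array([46.2, 14.1]), 'yaw': -13.8, 'z': 45.4, 'n': 111}
oblong_lid {'c': array([442. , 164.4]), 's': array([143.9, 117.9]), 'yaw': 71.1, 'z': 13.3, 'n': 1525} KNOB {'c': array([444.5, 173. ]), 's': array([45.6, 14.7]), 'yaw': -18.9, 'z': 45.3, 'n': 119}
large_lid {'c': array([ 449.7, -174.5]), 's': array([108.4, 108.3]), 'yaw': -55.0, 'z': 13.3, 'n': 1586} KNOB {'c': array([ 449.4, -174.2]), 's': array([19. , 18.8]), 'yaw': 5.0, 'z': 45.9, 'n': 69}
small_pot {'c': array([ 535.3, -419.1]), 's': array([69.9, 68.8]), 'yaw': -51.0, 'z': 62.5, 'n': 199}
square_pot {'c': array([ 344.6, -324.4]), 's': array([86. , 85.4]), 'yaw': -27.0, 'z': 63.2, 'n': 297}
oblong_pot {'c': array([469.4,  -7.3]), 's': array([112.9,  76.1]), 'yaw': -14.9, 'z': 64.0, 
[... 1010 characters left out ...]
4} KNOB {'c': array([ 450. , -174.6]), 's': array([20.4, 20. ]), 'yaw': 37.4, 'z': 47.1, 'n': 48}
small_pot {'c': array([ 535. , -419.7]), 's': array([71.9, 70.2]), 'yaw': 18.2, 'z': 62.7, 'n': 196}
square_pot {'c': array([ 342.1, -325.6]), 's': array([97.1, 89.5]), 'yaw': 62.0, 'z': 63.2, 'n': 297}
oblong_pot {'c': array([467.1,  -8. ]), 's': array([116.1,  79.1]), 'yaw': -14.0, 'z': 63.2, 'n': 406}
large_pot {'c': array([351.5, 312.1]), 's': array([105., 103.]), 'yaw': -14.8, 'z': 62.8, 'n': 346}
shaker {'c': array([ 643.2, -207.8]), 's': array([40.9, 37.3]), 'yaw': -61.9, 'z': 77.6, 'n': 357}
ramekin {'c': array([526.8, 412.6]), 's': array([79. , 78.3]), 'yaw': -62.7, 'z': 44.3, 'n': 287}
```

```bash
cat > g.py <<'E'
import sys,numpy as np
from rig import r
s=r.sense();R=np.array(s["tool_rot"]);p=np.array(s["tool_pos"])
x,y,z=map(float,sys.argv[1:4]);d=R.T@(np.array([x,y,z])-p);phi=np.arctan2(R[1,0],R[0,0])
print("tool delta",np.round(d,1),"dist",round(np.linalg.norm(d)),"yaw deg",round(np.degrees(phi),2),"tilt",np.round(R[:2,2],4))
if len(sys.argv)>4: print("rz (do after shift)",round(phi-np.radians(float(sys.argv[4])),3))
print("t",round(s["time"],2),"w",round(s["width"],1),"q",np.round(s["q"],2),"F",np.round(s["contact_force"],1))
E
python3 g.py 633.8 214.4 150; python3 g.py 633.8 214.4 18
```

```text
tool delta [546.1 288.4  81.3] dist 623 yaw deg -16.61 tilt [-0. -0.]
t 1.1 w 85.6 q [ 1.57  0.36  0.01 -0.   -1.22 -0.29] F [-0.6  1.2  0.4]
tool delta [546.1 288.4 213.3] dist 653 yaw deg -16.61 tilt [-0. -0.]
t 1.1 w 85.6 q [ 1.57  0.36  0.01 -0.   -1.22 -0.29] F [-0.6  1.2  0.4]
```

The manual's scale: shifts go in shares of 0.75 m and turns go in shares of 2 rad. Converting my numbers, 30 mm is 0.04, 4.5 mm is 0.006.

```bash
R="";python3 -m creep '[{"x":0.04, "y":0.0213, "z":0.006}, {"x":0.04, "y":0.0213, "z":0.006}, {"x":0.04, "y":0.0213, "z":0.006}, {"x":0.04, "y":0.0213, "z":0.006}, {"x":0.04, "y":0.0213, "z":0.006}, {"x":0.04, "y":0.0213, "z":0.006}, {"x":0.04, "y":0.0213, "z":0.006}, {"x":0.04, "y":0.0213, "z":0.006}, {"x":0.04, "y":0.0213, "z":0.006}, {"x":0.04, "y":0.0213, "z":0.006}, {"x":0.04, "y":0.0213, "z":0.006}, {"x":0.04, "y":0.0213, "z":0.006}]' 50 40
python3 -m creep '[{"x":0.04, "y":0.0213, "z":0.006}, {"x":0.04, "y":0.0213, "z":0.006}, {"x":0.04, "y":0.0213, "z":0.006}, {"x":0.04, "y":0.0213, "z":0.006}, {"x":0.04, "y":0.0213, "z":0.006}, {"x":0.04, "y":0.0213, "z":0.006}, {}, {}]'
python3 g.py 633.8 214.4 18
```

```text
time: 2.1
tool_pos: [484.1, 358.7, 177.4]
tool_rot: [[0.958, -0.286, 0.0], [-0.286, -0.958, 0.0], [0.0, -0.001, -1.0]]
contact_force: [-0.3, -0.0, -0.6]
width: 50.3
grip_force: 0.0
time: 2.77
tool_pos: [628.9, 214.6, 149.4]
tool_rot: [[0.957, -0.289, -0.001], [-0.289, -0.957, -0.001], [-0.001, 0.001, -1.0]]
contact_force: [0.4, 0.6, -0.5]
width: 50.0
grip_force: 0.0
tool delta [  4.8  -1.3 131.4] dist 131 yaw deg -16.79 tilt [-0.001  -0.0007]
t 2.77 w 50.0 q [ 0.62  0.4  -0.12 -0.   -1.05  0.66] F [ 0.4  0.6 -0.5]
```

In the tool's units: 25 mm is 0.0333, 20 mm is 0.0267.

```bash
python3 -m creep '[{"x":0.0067, "y":-0.0013, "z":0.0267}, {"z":0.0333}, {"z":0.0333}, {"z":0.0333}, {"z":0.0267}, {"z":0.0133}, {"z":0.008}, {}, {}, {}]'
python3 -m creep '[{}, {}, {}, {}, {}, {}, {}, {}]' 0 40
```

```text
time: 3.6
tool_pos: [634.0, 216.8, 20.9]
tool_rot: [[0.958, -0.285, 0.002], [-0.285, -0.958, 0.001], [0.002, -0.002, -1.0]]
contact_force: [0.6, 0.4, 0.2]
width: 49.6
grip_force: 0.0
time: 4.27
tool_pos: [633.7, 216.4, 20.5]
tool_rot: [[0.958, -0.285, 0.001], [-0.285, -0.958, 0.001], [0.001, -0.001, -1.0]]
contact_force: [-1.1, -0.1, 5.5]
width: 20.8
grip_force: 39.2
```

In the tool's units: -25 mm is -0.0333, -20 mm is -0.0267.

```bash
python3 -m creep '[{"z":-0.0133}, {"z":-0.0267}, {"z":-0.0333}, {"z":-0.0333}, {"z":-0.0333}, {"z":-0.0267}, {"z":-0.0067}, {}]'
python3 g.py 535.2 -419.4 150
```

```text
time: 4.93
tool_pos: [634.0, 216.5, 151.8]
tool_rot: [[0.958, -0.286, 0.003], [-0.286, -0.958, 0.002], [0.002, -0.003, -1.0]]
contact_force: [0.8, -0.1, -1.1]
width: 20.7
grip_force: 39.2
tool delta [8.710e+01 6.376e+02 1.000e-01] dist 644 yaw deg -16.6 tilt [0.0032 0.0021]
t 4.93 w 20.7 q [ 0.62  0.4  -0.11  0.   -1.06  0.66] F [ 0.8 -0.1 -1.1]
```

In the tool's units: 30 mm is 0.04, 25 mm is 0.0333.

```bash
python3 -m creep '[{"x":0.0027, "y":0.0187}, {"x":0.0053, "y":0.0333}, {"x":0.0053, "y":0.04}, {"x":0.0053, "y":0.04}, {"x":0.0053, "y":0.04}, {"x":0.0053, "y":0.04}, {"x":0.0053, "y":0.04}, {"x":0.0053, "y":0.04}, {"x":0.0053, "y":0.04}, {"x":0.0053, "y":0.04}, {"x":0.0053, "y":0.04}, {"x":0.0053, "y":0.04}]'
python3 -m creep '[{"x":0.0053, "y":0.04}, {"x":0.0053, "y":0.04}, {"x":0.0053, "y":0.04}, {"x":0.0053, "y":0.04}, {"x":0.0053, "y":0.04}, {"x":0.0053, "y":0.04}, {"x":0.0053, "y":0.04}, {"x":0.0053, "y":0.04}, {"x":0.0053, "y":0.04}, {"x":0.0053, "y":0.0267}, {"x":0.0013, "y":0.012}, {}]'
python3 -m creep '[{}, {}, {}]'
python3 g.py 535.2 -419.4 75
```

```text
time: 5.93
tool_pos: [578.5, -123.7, 147.6]
tool_rot: [[0.958, -0.286, -0.003], [-0.286, -0.958, 0.0], [-0.003, 0.001, -1.0]]
contact_force: [-0.7, -0.0, -1.3]
width: 20.4
grip_force: 39.2
time: 6.93
tool_pos: [532.2, -421.8, 147.1]
tool_rot: [[0.957, -0.289, -0.003], [-0.288, -0.957, 0.001], [-0.003, -0.0, -1.0]]
contact_force: [0.8, -0.2, 0.4]
width: 20.8
grip_force: 39.3
time: 7.18
tool_pos: [534.3, -419.1, 149.1]
tool_rot: [[0.959, -0.285, -0.0], [-0.285, -0.959, 0.0], [-0.0, -0.0, -1.0]]
contact_force: [-0.6, 0.4, -1.0]
width: 20.6
grip_force: 39.3
tool delta [ 1.   0.  74.1] dist 74 yaw deg -16.54 tilt [-0.0004  0.0004]
t 7.18 w 20.6 q [-0.38  0.42 -0.09 -0.   -1.06  1.66] F [-0.6  0.4 -1. ]
```

In the tool's units: 20 mm is 0.0267, 15 mm is 0.02.

```bash
python3 -m creep '[{"x":0.0013, "z":0.016}, {"z":0.0267}, {"z":0.02}, {"z":0.0133}, {"z":0.008}, {"z":0.0053}, {"z":0.004}, {"z":0.004}, {}, {}, {}]'
```

```text
time: 8.1
tool_pos: [535.5, -420.7, 76.9]
tool_rot: [[0.958, -0.286, 0.001], [-0.286, -0.958, -0.0], [0.001, 0.0, -1.0]]
contact_force: [0.4, 0.8, -1.5]
width: 20.7
grip_force: 39.3
```

```bash
python3 g.py 535.2 -419.4 75.5
python3 - <<'E'
from m import *; from rig import r
for c in("top","scene"):
    d=r.camera(c);P=cloud(d);print(c,fit(P,535,-419,48,66,76),fit(P,535,-419,48,52,64))
E
```

```text
tool delta [-0.6 -1.2  1.4] dist 2 yaw deg -16.6 tilt [ 0.0008 -0.0004]
t 8.1 w 20.7 q [-0.38  0.49 -0.16  0.   -0.92  1.66] F [ 0.4  0.8 -1.5]
top {'c': array([ 518. , -442.9]), 's': array([31. , 14.5]), 'yaw': -39.5, 'z': 69.9, 'n': 62} None
scene {'c': array([ 539.4, -418.9]), 's': array([75.3, 70.3]), 'yaw': -51.4, 'z': 71.4, 'n': 341} {'c': array([ 549. , -404.3]), 's': array([70.8, 30.4]), 'yaw': -39.2, 'z': 57.3, 'n': 85}
```

Near seated and level, so I'll release and retreat upward.

In the tool's units: 1 mm is 0.0013.

```bash
python3 -m creep '[{"z":0.0013}, {}, {}]'
python3 -m creep '[{}, {}, {}, {}, {"z":-0.0067}, {"z":-0.02}, {"z":-0.0267}, {"z":-0.0267}, {"z":-0.02}, {}, {}]' 50
python3 g.py 449.7 -174.4 149;python3 g.py 449.7 -174.4 18
```

```text
time: 8.45
tool_pos: [535.3, -420.6, 75.5]
tool_rot: [[0.958, -0.286, 0.0], [-0.286, -0.958, -0.0], [0.0, 0.0, -1.0]]
contact_force: [0.6, 0.2, 0.1]
width: 21.0
grip_force: 39.4
time: 9.37
tool_pos: [535.8, -420.7, 151.8]
tool_rot: [[0.958, -0.286, 0.002], [-0.286, -0.958, -0.001], [0.003, 0.0, -1.0]]
contact_force: [0.4, -0.1, -0.6]
width: 49.9
grip_force: 0.0
tool delta [-152.9 -211.4    2.4] dist 261 yaw deg -16.6 tilt [ 0.0024 -0.0009]
t 9.37 w 49.9 q [-0.38  0.42 -0.08 -0.   -1.07  1.66] F [ 0.4 -0.1 -0.6]
tool delta [-153.2 -211.5  133.4] dist 293 yaw deg -16.6 tilt [ 0.0024 -0.0009]
t 9.37 w 49.9 q [-0.38  0.42 -0.08 -0.   -1.07  1.66] F [ 0.4 -0.1 -0.6]
```

In the tool's units: -28 mm is -0.0373, -20 mm is -0.0267.

```bash
python3 -m creep '[{"x":-0.012, "y":-0.0173}, {"x":-0.0267, "y":-0.0373}, {"x":-0.0267, "y":-0.0373}, {"x":-0.0267, "y":-0.0373}, {"x":-0.0267, "y":-0.0373}, {"x":-0.0267, "y":-0.0373}, {"x":-0.0267, "y":-0.0373}, {"x":-0.0213, "y":-0.0267}, {"x":-0.0107, "y":-0.0133}, {}, {}, {}]'
python3 g.py 449.7 -174.4 18
python3 - <<'E'
from m import *; from rig import r
import cv2
for c in("top","scene"):
    d=r.camera(c);P=cloud(d);print(c,fit(P,535,-419,48,62,76),fit(P,535,-419,48,20,60),"knob",fit(P,535,-419,48,94,110))
    cv2.imwrite(f"pics/{c}1.png",d["image"][:,:,::-1])
E
```

```text
time: 10.37
tool_pos: [449.1, -174.8, 150.1]
tool_rot: [[0.958, -0.285, -0.0], [-0.285, -0.958, -0.0], [-0.0, 0.0, -1.0]]
contact_force: [1.1, 0.5, 0.1]
width: 50.0
grip_force: 0.0
tool delta [  0.5  -0.6 132.1] dist 132 yaw deg -16.59 tilt [-0.0002 -0.0001]
t 10.37 w 50.0 q [ 0.04  0.11 -0.52  0.   -0.94  1.24] F [1.1 0.5 0.1]
top {'c': array([ 534.4, -430.5]), 's': array([75.2, 55. ]), 'yaw': -14.1, 'z': 68.7, 'n': 533} {'c': array([ 503.1, -413.3]), 's': array([32.6,  4.9]), 'yaw': 79.9, 'z': 40.6, 'n': 48} knob {'c': array([ 536.7, -419.6]), 's': array([21.4, 20.3]), 'yaw': -18.7, 'z': 99.8, 'n': 82}
scene {'c': array([ 536.8, -420.8]), 's': array([78.3, 73.3]), 'yaw': 31.0, 'z': 70.1, 'n': 404} {'c': array([ 548.2, -408.6]), 's': array([70.1, 43.7]), 'yaw': -49.7, 'z': 40.0, 'n': 309} knob {'c': array([ 535.9, -420.3]), 's': array([25. , 20.4]), 'yaw': 21.1, 'z': 101.5, 'n': 55}
```

The small lid is seated, with its plate top at about 69 mm. Next is the large lid.

In the tool's units: 25 mm is 0.0333, 14 mm is 0.0187.

```bash
python3 -m creep '[{"z":0.0133}, {"z":0.0333}, {"z":0.0333}, {"z":0.0333}, {"z":0.0333}, {"z":0.0187}, {"z":0.008}, {}, {}, {}]'
python3 -m creep '[{}, {}, {}, {}, {}, {}, {}, {}]' 0 40
python3 -m creep '[{"z":-0.0133}, {"z":-0.0267}, {"z":-0.0333}, {"z":-0.0333}, {"z":-0.0333}, {"z":-0.0267}, {"z":-0.0067}, {}]'
python3 g.py 352.3 312.2 150
```

```text
time: 11.3
tool_pos: [449.6, -174.8, 21.0]
tool_rot: [[0.958, -0.286, 0.001], [-0.286, -0.958, -0.0], [0.001, -0.0, -1.0]]
contact_force: [0.2, -0.4, 0.2]
width: 49.8
grip_force: 0.0
time: 11.97
tool_pos: [449.5, -174.6, 21.3]
tool_rot: [[0.958, -0.285, 0.002], [-0.285, -0.958, -0.0], [0.002, -0.0, -1.0]]
contact_force: [-0.5, 0.4, 5.6]
width: 20.7
grip_force: 38.9
time: 12.63
tool_pos: [449.8, -174.5, 152.1]
tool_rot: [[0.958, -0.286, 0.004], [-0.286, -0.958, 0.0], [0.004, -0.001, -1.0]]
contact_force: [0.3, 0.2, -2.3]
width: 20.6
grip_force: 39.2
tool delta [-232.5 -438.6    1.8] dist 496 yaw deg -16.6 tilt [0.0042 0.0002]
t 12.63 w 20.6 q [ 0.04  0.11 -0.52 -0.   -0.94  1.24] F [ 0.3  0.2 -2.3]
```

In the tool's units: -30 mm is -0.04, -28 mm is -0.0373.

```bash
python3 -m creep '[{"x":-0.0053, "y":-0.0173}, {"x":-0.0107, "y":-0.0373}, {"x":-0.012, "y":-0.04}, {"x":-0.012, "y":-0.04}, {"x":-0.012, "y":-0.04}, {"x":-0.012, "y":-0.04}, {"x":-0.012, "y":-0.04}, {"x":-0.012, "y":-0.04}, {"x":-0.012, "y":-0.04}, {"x":-0.0227, "y":-0.0267}, {"x":-0.0227, "y":-0.0267}, {"x":-0.0227, "y":-0.0267}]'
python3 -m creep '[{"x":-0.0227, "y":-0.0267}, {"x":-0.0227, "y":-0.0267}, {"x":-0.0227, "y":-0.0267}, {"x":-0.0227, "y":-0.0267}, {"x":-0.0227, "y":-0.0267}, {"x":-0.0227, "y":-0.0267}, {"x":-0.016, "y":-0.02}, {"x":-0.0133, "y":-0.016}, {}, {}, {}, {}]'
python3 g.py 352.3 312.2 76
```

```text
time: 13.63
tool_pos: [415.5, 160.1, 148.7]
tool_rot: [[0.958, -0.286, -0.002], [-0.286, -0.958, -0.001], [-0.002, 0.002, -1.0]]
contact_force: [1.2, 0.5, -2.4]
width: 20.7
grip_force: 39.4
time: 14.63
tool_pos: [340.1, 334.8, 149.6]
tool_rot: [[0.958, -0.286, -0.001], [-0.286, -0.958, -0.001], [-0.0, 0.001, -1.0]]
contact_force: [-0.2, -0.1, -1.1]
width: 20.3
grip_force: 39.4
tool delta [18.2 18.  73.7] dist 78 yaw deg -16.64 tilt [-0.0007 -0.0012]
t 14.63 w 20.3 q [ 1.19  0.11 -0.53 -0.   -0.94  0.09] F [-0.2 -0.1 -1.1]
```

In the tool's units: 20 mm is 0.0267, 15 mm is 0.02.

```bash
python3 -m creep '[{"x":0.012, "y":0.012}, {"x":0.012, "y":0.012}, {"z":0.016}, {"z":0.0267}, {"z":0.02}, {"z":0.0133}, {"z":0.008}, {"z":0.0053}, {"z":0.0027}, {}, {}, {}]'
python3 g.py 352.3 312.2 76
python3 - <<'E'
from m import *; from rig import r
for c in("top","scene"):
    d=r.camera(c);P=cloud(d);print(c,fit(P,352,312,66,66,80),fit(P,352,312,66,30,62))
E
```

```text
time: 15.63
tool_pos: [352.5, 313.7, 81.9]
tool_rot: [[0.958, -0.286, 0.001], [-0.286, -0.958, 0.001], [0.0, -0.001, -1.0]]
contact_force: [-0.5, -0.5, -2.1]
width: 20.5
grip_force: 39.4
tool delta [0.3 1.5 5.9] dist 6 yaw deg -16.59 tilt [0.0005 0.001 ]
t 15.63 w 20.5 q [ 1.15  0.18 -0.62  0.   -0.76  0.14] F [-0.5 -0.5 -2.1]
top {'c': array([350.4, 300.5]), 's': array([108.5,  81.9]), 'yaw': -10.3, 'z': 73.6, 'n': 910} {'c': array([349.6, 275.9]), 's': array([93.3, 30.5]), 'yaw': -5.8, 'z': 43.1, 'n': 88}
scene {'c': array([352.9, 311.4]), 's': array([110.2, 107.8]), 'yaw': 63.6, 'z': 75.7, 'n': 858} {'c': array([379.7, 310.7]), 's': array([103.2,  54.2]), 'yaw': 88.3, 'z': 46.3, 'n': 365}
```

In the tool's units: 2 mm is 0.0027, 1 mm is 0.0013.

```bash
python3 -m creep '[{"y":0.0013, "z":0.0027}, {"z":0.0027}, {"z":0.0027}, {}, {}]'
python3 -m creep '[{}, {}, {}, {}, {"z":-0.0067}, {"z":-0.02}, {"z":-0.0267}, {"z":-0.0267}, {"z":-0.02}, {}, {}]' 50
python3 g.py 444.6 172.3 151 -18.8
```

```text
time: 16.15
tool_pos: [351.9, 312.5, 76.3]
tool_rot: [[0.958, -0.285, 0.0], [-0.285, -0.958, 0.0], [0.0, -0.0, -1.0]]
contact_force: [-6.2, -3.5, 14.0]
width: 20.9
grip_force: 40.9
time: 17.07
tool_pos: [352.2, 312.9, 151.2]
tool_rot: [[0.958, -0.286, 0.001], [-0.286, -0.958, 0.002], [0.0, -0.002, -1.0]]
contact_force: [0.5, -0.5, 0.1]
width: 50.0
grip_force: 0.0
tool delta [128.7 108.4   0. ] dist 168 yaw deg -16.61 tilt [0.0009 0.002 ]
rz (do after shift) 0.038
t 17.07 w 50.0 q [ 1.15  0.09 -0.54 -0.   -0.94  0.14] F [ 0.5 -0.5  0.1]
```

In the tool's units: 24 mm is 0.032, 22 mm is 0.0293, 0.038 rad is 0.019.

```bash
python3 -m creep '[{"x":0.016, "y":0.0133}, {"x":0.0293, "y":0.024}, {"x":0.032, "y":0.0267}, {"x":0.032, "y":0.0267}, {"x":0.032, "y":0.0267}, {"x":0.0187, "y":0.016}, {"x":0.012, "y":0.0107}, {"az":0.019}, {}, {}, {}]'
python3 g.py 444.6 172.3 20.5 -18.8
python3 - <<'E'
from m import *; from rig import r
for c in("top","scene"):
    d=r.camera(c);P=cloud(d);print(c,fit(P,352,312,66,62,80),fit(P,352,312,66,30,58),"knob",fit(P,352,312,48,94,110))
E
```

```text
time: 17.98
tool_pos: [444.4, 172.1, 149.8]
tool_rot: [[0.947, -0.321, -0.001], [-0.321, -0.947, -0.001], [-0.001, 0.001, -1.0]]
contact_force: [-0.4, -1.5, -0.2]
width: 49.9
grip_force: 0.0
tool delta [  0.2  -0.3 129.3] dist 129 yaw deg -18.71 tilt [-0.0007 -0.0006]
rz (do after shift) 0.002
t 17.98 w 49.9 q [ 0.78  0.1  -0.53 -0.   -0.94  0.46] F [-0.4 -1.5 -0.2]
top {'c': array([340.4, 299.9]), 's': array([109.1,  74.9]), 'yaw': -43.7, 'z': 68.2, 'n': 1218} {'c': array([345.4, 271.4]), 's': array([81.9, 20.3]), 'yaw': -10.8, 'z': 37.5, 'n': 44} knob {'c': array([352.5, 312.7]), 's': array([20.5, 20.2]), 'yaw': 34.3, 'z': 100.1, 'n': 79}
scene {'c': array([350.8, 311.1]), 's': array([109.3, 108.7]), 'yaw': 26.5, 'z': 70.2, 'n': 1074} {'c': array([380.2, 310.6]), 's': array([103.1,  54.1]), 'yaw': 88.1, 'z': 44.5, 'n': 323} knob {'c': array([351.6, 311.3]), 's': array([20.3, 20.3]), 'yaw': -76.3, 'z': 101.4, 'n': 63}
```

The large lid is seated. Now I'll grasp the oblong lid.

In the tool's units: 25 mm is 0.0333, 13 mm is 0.0173.

```bash
python3 -m creep '[{"z":0.0133}, {"z":0.0333}, {"z":0.0333}, {"z":0.0333}, {"z":0.0333}, {"z":0.0173}, {"z":0.008}, {}, {}, {}]'
python3 -m creep '[{}, {}, {}, {}, {}, {}, {}, {}]' 0 40
python3 -m creep '[{"z":-0.0133}, {"z":-0.0267}, {"z":-0.0333}, {"z":-0.0333}, {"z":-0.0333}, {"z":-0.0267}, {"z":-0.0067}, {}]'
python3 g.py 468.5 -7.6 150 -14.5
```

```text
time: 18.92
tool_pos: [445.2, 172.6, 22.1]
tool_rot: [[0.947, -0.321, 0.001], [-0.321, -0.947, 0.001], [0.001, -0.001, -1.0]]
contact_force: [0.3, 0.1, 0.2]
width: 49.9
grip_force: 0.0
time: 19.58
tool_pos: [445.1, 172.4, 22.1]
tool_rot: [[0.947, -0.322, 0.001], [-0.322, -0.947, 0.001], [0.001, -0.001, -1.0]]
contact_force: [-2.6, 0.1, 6.1]
width: 13.2
grip_force: 39.9
time: 20.25
tool_pos: [445.3, 172.6, 152.9]
tool_rot: [[0.947, -0.322, 0.003], [-0.322, -0.947, 0.003], [0.002, -0.003, -1.0]]
contact_force: [-0.1, -0.5, -1.4]
width: 13.6
grip_force: 39.3
tool delta [ 80.  163.2   2.5] dist 182 yaw deg -18.78 tilt [0.0026 0.0026]
rz (do after shift) -0.075
t 20.25 w 13.6 q [ 0.78  0.1  -0.52 -0.   -0.94  0.46] F [-0.1 -0.5 -1.4]
```

In the tool's units: 28 mm is 0.0373, 24 mm is 0.032, -0.075 rad is -0.0375.

```bash
python3 -m creep '[{"x":0.008, "y":0.016}, {"x":0.016, "y":0.032}, {"x":0.0187, "y":0.0373}, {"x":0.0187, "y":0.0373}, {"x":0.0187, "y":0.0373}, {"x":0.0147, "y":0.032}, {"x":0.008, "y":0.016}, {"x":0.004, "y":0.0093}, {"az":-0.0375}, {}, {}, {}]'
python3 g.py 468.5 -7.6 77 -14.5
python3 - <<'E'
from m import *; from rig import r
for c in("top","scene"):
    d=r.camera(c);P=cloud(d);print(c,"lid",fit(P,468,-8,90,135,152),"pot",fit(P,468,-8,85,52,70))
E
```

```text
time: 21.25
tool_pos: [467.7, -7.8, 150.8]
tool_rot: [[0.968, -0.251, -0.001], [-0.251, -0.968, -0.0], [-0.001, 0.0, -1.0]]
contact_force: [0.2, -0.1, -0.7]
width: 13.2
grip_force: 39.2
tool delta [ 0.8 -0.4 73.8] dist 74 yaw deg -14.57 tilt [-0.0009 -0.0002]
rz (do after shift) -0.001
t 21.25 w 13.2 q [ 0.41  0.09 -0.54 -0.   -0.94  0.91] F [ 0.2 -0.1 -0.7]
top lid {'c': array([4.377e+02, 4.000e-01]), 's': array([81.9, 56.7]), 'yaw': 75.8, 'z': 141.9, 'n': 778} pot {'c': array([415.8,   6.9]), 's': array([73.2,  2.5]), 'yaw': 75.7, 'z': 63.9, 'n': 45}
scene lid {'c': array([466.5,  -8.6]), 's': array([120.8,  84.8]), 'yaw': -14.5, 'z': 143.9, 'n': 881} pot {'c': array([467.6,  -7.7]), 's': array([117.4,  78.4]), 'yaw': -15.5, 'z': 61.6, 'n': 396}
```

Lid and pot are aligned within about 1 mm and 1°, so I'm lowering it.

In the tool's units: 20 mm is 0.0267, 15 mm is 0.02.

```bash
python3 -m creep '[{"x":0.0013, "z":0.016}, {"z":0.0267}, {"z":0.02}, {"z":0.0133}, {"z":0.008}, {"z":0.0053}, {"z":0.004}, {"z":0.004}, {}, {}, {}]'
python3 -m creep '[{"z":0.0013}, {}, {}]'
```

```text
time: 22.27
tool_pos: [469.2, -8.2, 78.7]
tool_rot: [[0.968, -0.25, 0.001], [-0.25, -0.968, 0.0], [0.001, -0.0, -1.0]]
contact_force: [0.6, 0.5, -0.4]
width: 13.3
grip_force: 39.2
time: 22.52
tool_pos: [469.0, -8.3, 77.4]
tool_rot: [[0.968, -0.25, 0.0], [-0.25, -0.968, 0.0], [0.0, -0.0, -1.0]]
contact_force: [0.3, -0.3, -0.5]
width: 13.1
grip_force: 39.2
```

In the tool's units: -20 mm is -0.0267, -15 mm is -0.02.

```bash
python3 -m creep '[{}, {}, {}, {}, {"z":-0.0067}, {"z":-0.02}, {"z":-0.0267}, {"z":-0.0267}, {"z":-0.02}, {}, {}]' 50
python3 g.py 661.3 -0.3 151 -13.5
```

```text
time: 23.43
tool_pos: [469.5, -8.0, 153.4]
tool_rot: [[0.968, -0.25, 0.002], [-0.25, -0.968, 0.001], [0.002, -0.002, -1.0]]
contact_force: [-0.7, -0.3, -0.2]
width: 50.3
grip_force: 0.0
tool delta [183.8 -55.5   2.8] dist 192 yaw deg -14.48 tilt [0.0022 0.001 ]
rz (do after shift) -0.017
t 23.43 w 50.3 q [ 0.4   0.09 -0.54 -0.   -0.94  0.91] F [-0.7 -0.3 -0.2]
```

In the tool's units: 30 mm is 0.04, 25 mm is 0.0333, -0.017 rad is -0.0085.

```bash
python3 -m creep '[{"x":0.016, "y":-0.0053}, {"x":0.0333, "y":-0.0107}, {"x":0.04, "y":-0.012}, {"x":0.04, "y":-0.012}, {"x":0.04, "y":-0.012}, {"x":0.04, "y":-0.012}, {"x":0.024, "y":-0.0067}, {"x":0.012, "y":-0.004, "az":-0.0085}, {}, {}, {}]'
python3 g.py 661.3 -0.3 21 -13.5
python3 - <<'E'
from m import *; from rig import r
for c in("top","scene"):
    d=r.camera(c);P=cloud(d);print(c,"lid",fit(P,468,-8,85,62,80),"pot",fit(P,468,-8,85,30,58),"knob",fit(P,468,-8,48,94,110))
E
```

```text
time: 24.35
tool_pos: [660.1, -0.2, 151.6]
tool_rot: [[0.972, -0.234, -0.001], [-0.234, -0.972, -0.0], [-0.001, 0.0, -1.0]]
contact_force: [-0.2, 0.4, 0.4]
width: 50.2
grip_force: 0.0
tool delta [  1.4  -0.2 130.6] dist 131 yaw deg -13.52 tilt [-0.0014 -0.0001]
rz (do after shift) -0.0
t 24.35 w 50.2 q [ 0.29  0.39 -0.13 -0.   -1.05  1.04] F [-0.2  0.4  0.4]
top lid {'c': array([469.1,  -7.9]), 's': array([119.3,  81.9]), 'yaw': -14.5, 'z': 68.4, 'n': 1692} pot None knob {'c': array([468.9,  -7.8]), 's': array([45.8, 13.7]), 'yaw': -15.1, 'z': 100.2, 'n': 126}
scene lid {'c': array([466.5,  -8.6]), 's': array([121.3,  85.8]), 'yaw': -15.4, 'z': 70.2, 'n': 796} pot {'c': array([475.4,  20. ]), 's': array([114.9,  21.4]), 'yaw': -14.3, 'z': 43.4, 'n': 247} knob {'c': array([468. ,  -7.8]), 's': array([45.5, 14.9]), 'yaw': -14.1, 'z': 101.4, 'n': 99}
```

The oblong lid is seated. The square lid is next.

In the tool's units: 25 mm is 0.0333, 14 mm is 0.0187.

```bash
python3 -m creep '[{"x":0.0013, "z":0.0133}, {"z":0.0333}, {"z":0.0333}, {"z":0.0333}, {"z":0.0333}, {"z":0.0187}, {"z":0.008}, {}, {}, {}]'
python3 -m creep '[{}, {}, {}, {}, {}, {}, {}, {}]' 0 40
python3 -m creep '[{"z":-0.0133}, {"z":-0.0267}, {"z":-0.0333}, {"z":-0.0333}, {"z":-0.0333}, {"z":-0.0267}, {"z":-0.0067}, {}]'
python3 g.py 343.7 -325 150 -27.3
```

```text
time: 25.28
tool_pos: [663.0, -0.1, 23.7]
tool_rot: [[0.972, -0.233, 0.002], [-0.233, -0.972, 0.0], [0.002, -0.001, -1.0]]
contact_force: [-0.1, -0.5, -0.1]
width: 50.0
grip_force: 0.0
time: 25.95
tool_pos: [662.7, -0.2, 23.3]
tool_rot: [[0.972, -0.233, 0.001], [-0.233, -0.972, 0.0], [0.001, -0.0, -1.0]]
contact_force: [-0.9, 0.0, 6.9]
width: 13.0
grip_force: 40.4
time: 26.62
tool_pos: [662.9, -0.1, 154.6]
tool_rot: [[0.972, -0.234, 0.003], [-0.234, -0.972, 0.001], [0.003, -0.002, -1.0]]
contact_force: [-0.6, 0.3, -1.9]
width: 13.3
grip_force: 39.3
tool delta [-234.5  390.5    3.1] dist 455 yaw deg -13.51 tilt [0.0034 0.001 ]
rz (do after shift) 0.241
t 26.62 w 13.3 q [ 0.29  0.39 -0.12  0.   -1.06  1.04] F [-0.6  0.3 -1.9]
```

In the tool's units: 25 mm is 0.0333, -15 mm is -0.02.

```bash
python3 -m creep '[{"x":-0.0107, "y":0.0173}, {"x":-0.02, "y":0.0333}, {"x":-0.02, "y":0.0333}, {"x":-0.02, "y":0.0333}, {"x":-0.02, "y":0.0333}, {"x":-0.02, "y":0.0333}, {"x":-0.02, "y":0.0333}, {"x":-0.02, "y":0.0333}, {"x":-0.02, "y":0.0333}, {"x":-0.02, "y":0.0333}, {"x":-0.02, "y":0.0333}, {"x":-0.02, "y":0.0333}]'
python3 -m creep '[{"x":-0.02, "y":0.0333}, {"x":-0.02, "y":0.0333}, {"x":-0.02, "y":0.0333}, {"x":-0.0133, "y":0.0227}, {"x":-0.0093, "y":0.0133}, {"az":0.0605}, {"az":0.06}, {}, {}, {}]'
python3 g.py 343.7 -325 78.5 -27.3
python3 - <<'E'
from m import *; from rig import r
for c in("top","scene"):
    d=r.camera(c);P=cloud(d);print(c,"lid",fit(P,344,-325,75,137,154),"pot",fit(P,344,-325,72,56,70))
E
```

```text
time: 27.62
tool_pos: [424.4, -240.4, 150.9]
tool_rot: [[0.972, -0.234, -0.002], [-0.234, -0.972, 0.001], [-0.002, -0.0, -1.0]]
contact_force: [0.8, -1.3, -0.6]
width: 13.2
grip_force: 39.3
time: 28.45
tool_pos: [342.4, -324.3, 151.8]
tool_rot: [[0.89, -0.455, -0.001], [-0.455, -0.89, 0.0], [-0.001, -0.0, -1.0]]
contact_force: [-0.3, -0.5, -1.5]
width: 13.1
grip_force: 39.3
tool delta [ 1.5  0.1 73.3] dist 73 yaw deg -27.08 tilt [-0.0008  0.0004]
rz (do after shift) 0.004
t 28.45 w 13.1 q [-0.34  0.09 -0.54 -0.   -0.94  1.44] F [-0.3 -0.5 -1.5]
top lid {'c': array([ 316.4, -315.6]), 's': array([81.9, 43.9]), 'yaw': 54.1, 'z': 141.9, 'n': 559} pot {'c': array([ 298.3, -324.4]), 's': array([41.3,  3. ]), 'yaw': 63.9, 'z': 64.7, 'n': 19}
scene lid {'c': array([ 340.5, -323.1]), 's': array([94.8, 93. ]), 'yaw': -29.4, 'z': 144.2, 'n': 547} pot {'c': array([ 343.5, -324.4]), 's': array([93. , 86.9]), 'yaw': 64.4, 'z': 62.7, 'n': 303}
```

In the tool's units: 20 mm is 0.0267, 15 mm is 0.02.

```bash
python3 -m creep '[{"x":0.0027, "z":0.016}, {"z":0.0267}, {"z":0.02}, {"z":0.0133}, {"z":0.008}, {"z":0.0053}, {"z":0.004}, {"z":0.0027}, {}, {}, {}]'
python3 -m creep '[{"z":0.0013}, {}, {}]'
```

```text
time: 29.47
tool_pos: [344.6, -325.7, 80.8]
tool_rot: [[0.889, -0.459, 0.001], [-0.459, -0.889, -0.0], [0.001, -0.0, -1.0]]
contact_force: [0.2, -0.3, -2.1]
width: 12.9
grip_force: 39.3
time: 29.72
tool_pos: [344.3, -325.5, 79.4]
tool_rot: [[0.888, -0.459, 0.0], [-0.459, -0.888, -0.0], [0.0, -0.0, -1.0]]
contact_force: [-0.3, 0.2, -1.4]
width: 13.2
grip_force: 39.3
```

In the tool's units: 1 mm is 0.0013.

```bash
python3 -m creep '[{"z":0.0013}, {}, {}]'
python3 -m creep '[{}, {}, {}, {}, {"z":-0.0067}, {"z":-0.02}, {"z":-0.0267}, {"z":-0.0267}, {"z":-0.0267}, {"z":-0.0267}, {"z":-0.0133}]' 50
python3 -m creep '[{"y":-0.0267}, {"y":-0.04}, {"y":-0.04}, {"y":-0.04}, {"y":-0.0267}, {}, {}, {}, {}, {}, {}, {}]'
python3 - <<'E'
from m import *; from rig import r
for c in("top","scene"):
    d=r.camera(c);P=cloud(d);print(c)
    cv2.imwrite(f"pics/{c}2.png",d["image"][:,:,::-1])
    for k in ("small_pot","square_pot","oblong_pot","large_pot"):
        x,y,R=G[k]; print(k,"lid",fit(P,x,y,R,62,80),"knob",fit(P,x,y,48,94,110))
E
```

```text
time: 29.97
tool_pos: [344.3, -325.5, 78.3]
tool_rot: [[0.888, -0.459, -0.0], [-0.459, -0.888, -0.0], [-0.0, 0.0, -1.0]]
contact_force: [0.0, -0.5, -0.5]
width: 13.3
grip_force: 39.3
time: 30.88
tool_pos: [345.1, -326.1, 191.1]
tool_rot: [[0.889, -0.459, 0.003], [-0.459, -0.889, -0.002], [0.003, 0.0, -1.0]]
contact_force: [1.2, -0.8, 0.4]
width: 50.1
grip_force: 0.0
time: 31.88
tool_pos: [403.6, -210.5, 188.2]
tool_rot: [[0.888, -0.46, -0.0], [-0.46, -0.888, 0.0], [-0.0, 0.0, -1.0]]
contact_force: [0.3, 0.1, 0.1]
width: 50.1
grip_force: 0.0
top
small_pot lid None knob None
square_pot lid {'c': array([ 343.9, -324.3]), 's': array([91.4, 90.5]), 'yaw': 62.7, 'z': 68.1, 'n': 1313} knob {'c': array([ 343.6, -324.6]), 's': array([45.8, 16. ]), 'yaw': -28.9, 'z': 100.2, 'n': 143}
oblong_pot lid None knob None
large_pot lid {'c': array([352.7, 312.3]), 's': array([108.1, 106.1]), 'yaw': -88.3, 'z': 68.3, 'n': 1735} knob {'c': array([353.2, 312.9]), 's': array([21.3, 20.2]), 'yaw': 87.8, 'z': 100.2, 'n': 78}
scene
small_pot lid {'c': array([ 536. , -420.4]), 's': array([76.8, 73.7]), 'yaw': 41.9, 'z': 70.1, 'n': 412} knob {'c': array([ 536.9, -420.1]), 's': array([22.3, 20.8]), 'yaw': 55.5, 'z': 100.9, 'n': 59}
square_pot lid {'c': array([ 342. , -325.1]), 's': array([95.4, 93.1]), 'yaw': 61.9, 'z': 70.1, 'n': 552} knob {'c': array([ 343.3, -324.5]), 's': array([46.5, 17.9]), 'yaw': -19.3, 'z': 100.6, 'n': 89}
oblong_pot lid {'c': array([466.9,  -9.3]), 's': array([121.1,  84.5]), 'yaw': -13.9, 'z': 70.2, 'n': 1002} knob {'c': array([468.4,  -8. ]), 's': array([48. , 15.7]), 'yaw': -13.9, 'z': 101.2, 'n': 103}
large_pot lid {'c': array([351. , 311.3]), 's': array([112.2, 108.1]), 'yaw': -16.3, 'z': 70.3, 'n': 1080} knob {'c': array([351.4, 311.6]), 's': array([23.5, 21. ]), 'yaw': -0.6, 'z': 101.6, 'n': 64}
```

View pics/scene2.png

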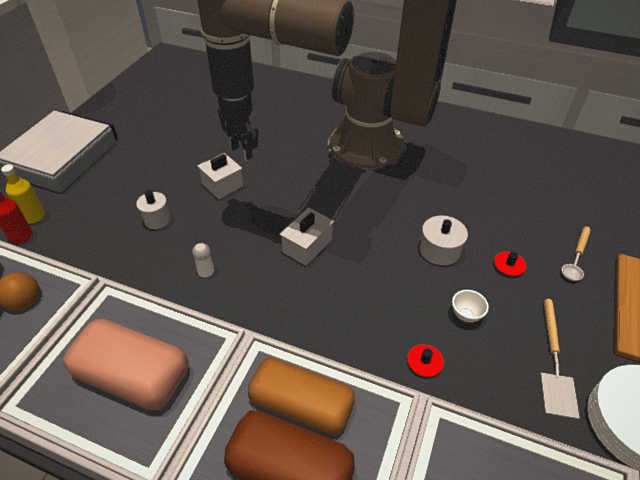

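The scene view shows all four pots closed and flat: small (153,210), square (221,175), oblong (307,237) and large (443,240). The shaker (203,260) and the bowl (470,306) have not moved, and the arm touches nothing.

```bash
python3 -c "
from rig import r
print(r.sign_off())"
```

```text
the job is handed in; nothing more can be done
None
```

All four lids are seated flat on their matching pots, the shaker and the white bowl stand where they were, and I handed the job in at about 32 s; the sign-off gave no verdict.

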